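# First cross pair on a candle mould's cover

### The job

The round cover of the candle mould is to be clamped down evenly, so its wing nuts are tightened in cross order. Tighten the wing nut next to the cover's lift tab first, turning it about a quarter turn clockwise until it is at its stop, then tighten the nut diametrically opposite it in the same way. Leave the two nuts at the sides loose as they are; they belong to the next round. Mind the tall shelf close behind the mould.

Things in the scene. Friction and masses are not known exactly. Their poses are not given: they have to be found in the camera images.
- mould: Round grey candle mould, fixed on the counter, 164 mm across, flat aluminium cover with its top face at 52 mm. Origin: centre of the underside, z up; any yaw. A lift tab 24 mm wide sticks out of the cover's rim at the mould's -x, to 113 mm from the centre. Four equal wing nuts with upright axes stand 60 mm from the centre: nut_tab at -x, nut_far at +x, nut_left at +y, nut_right at -y.
- nut_tab (a joint): Dark steel wing nut by the tab (at 180 deg). Foot 18 mm wide, its top 60 mm over the counter; on it a flat wing centred on the axis, 10 mm thick, 46 long, at 62 to 86 mm height; stud tip to 90. Value: rad, grows clockwise from above; 0 to 0.2 loose (wing about along the radius), 1.45 tight: hard stop, wing along the rim. Friction 0.06 N m; stays where left.
- nut_far (a joint): Same nut opposite the tab (at 0 deg). For every nut the wing's direction seen from above, anticlockwise positive, is: mould yaw + the nut's own angle in the mould (180, 0, 90 or -90 deg) + 90 deg + (1.45 - value).
- nut_left (a joint): Same nut at the mould's +y (at 90 deg); starts loose, value 0 to 0.2, as all four do.
- nut_right (a joint): Same nut at the mould's -y (at -90 deg); starts loose, value 0 to 0.2.

How it is judged:
On the way, in this order (a step that is already met when the one before it is completed fails the run):
1. the nut beside the tab is tight while the other three are still loose (value of joint nut_tab above 1.22 rad and value of joint each of nut_far, nut_left, nut_right below 0.5 rad), for 0.2 s.
2. then the opposite nut is tight too (value of joint each of nut_tab, nut_far above 1.22 rad), for 0.2 s.
At the end, for the whole second after the job is handed in: The nut beside the tab and the nut opposite it are both within 0.23 rad (13 degrees) of the tight stop (value above 1.22), and the two side nuts are still loose (below 0.5) (all of step 2 and value of joint each of nut_left, nut_right below 0.5 rad); the robot touches nothing.
It fails at once if a side nut is tightened (value of joint any of nut_left, nut_right above 0.7 rad).
It also fails if it takes over 48 s, if anything falls off the work surface, if the arm or the gripper's body presses on something with over 40 N, if the wrist force passes 120 N, or if a joint passes its speed limit or range.

### The arm

A 7-joint arm with a two-finger parallel gripper is mounted at the origin on a cart in front of the work surface, level with it; the furniture and walls round the work are solid. World frame = base frame: x ahead of the robot, y to its left, z up, the work surface at z = 0. Lengths are in m, angles in rad, forces in N, time in s.
With the tool pointing down it reaches from about 0.425 to 0.925 m from the base axis. Payload 6.8 kg.
Tool frame: the origin (TCP) lies at the very end of the fingers, on their centre line; the grasp point (between the pads) lies 19 mm behind it (r.grip_depth is the distance from the TCP to the grasp point, in m); z points along the fingers, y is the direction in which the jaws open and shut (so a half turn about z gives the same grasp; the last joint's range is limited). The gripper opens to 85 mm and grips with 20 to 120 N. Pads are 22 mm wide; open, the fingers measure 114 mm over their backs; the gripper's body (76 mm by 85 mm) begins 54 mm behind the grasp point. The pads swing forward as they close: fully open they stand 13 mm farther back than shut.
Start: joints at [-1.427, 0.477, 0.022, 1.555, -0.011, 1.109, -0.083], TCP at [0.168, 0.654, 0.231] pointing down, gripper open.
Joint ranges: [-2.96, 2.96], [-0.34, 2.1], [-1.41, 1.46], [0.24, 2.44], [-1.37, 4.51], [0.17, 1.92], [-2.96, 2.96]. Speed limits (rad/s): [2.39, 2.39, 3.14, 3.14, 3.14, 3.14, 3.14].

### API

Orientations are given as a rotation vector (axis times angle).
In Python, from bench import r, grab_frame gives the robot as it stands. The module is installed in compiled form; this text tells all that it offers.
- The arm moves only by the tool play_rows, never from a script. Its argument "increments" is a list of rows, each a list of 7 numbers: the shift along the tool's x, y, z in mm, then the turn, a rotation vector about the tool's x, y, z in rad, then the closure in counts, from 0 (fully open) to 255 (shut). In form: [[tx, ty, tz, rx, ry, rz, claw], ...]. A call has 1 to 5 rows; each row shifts and turns the pose as measured when the row begins, along the tool's axes as they then stand; what a row does not reach is not made up. A row lasts 1/10 s, in which the tool goes at most 50 mm and 8.59 degrees, less where a joint would pass 70% of its speed; a pose out of reach is approached as far as the arm can. A call is refused whole if a number of a shift passes 50 or a number of a turn 0.15, either way. A call with a gripper value outside its range is refused whole. The fingers move at their own pace and stop on an object; "force" is the grip in N (left out, the last holds). Time passes only in rows, so rows that do not move let the fingers close. It gives the time, the measured TCP pose, the force and the opening at its end, in the units of the state.
- r.get_obs(): the state, without advancing time (a new reading comes with each control period).
- grab_frame(name): name is "scene" or "top" or "wrist"; returns a dict with "color" (420x560x3 uint8, blue, green, red), "depth" (420x560 float32, m along the optical axis (not along the pixel's ray), 0 where there is no reading), "K" (3x3 intrinsics, pixels), "T" (4x4, takes a point from camera to world coordinates). Camera axes: x right, y up, looking along -z (the intrinsics and any distortion apply to the point x, -y, -z); pixel columns grow to the right and rows downward; lengths in m; the calibration is good to about 2 mm. The wrist camera is an equidistant fisheye: a pixel r from the principal point sees the ray r / f radians off the axis. A picture is of the moment at which its call begins.
- r.hand_in(): hands the job in, once; it reports no verdict.
The state is a dict: "clock": time; "joints": joint angles; "qvel": joint speeds; "tau": joint torques, N m; "tcp_pos": TCP position; "orientation": TCP orientation; "contact_force": force on the tool from outside, world axes, zero at the start; "moment": the same for the moment, N m; "grip_width": finger opening in m.
Only numpy, scipy, OpenCV 4.12 (cv2) and the standard library are available. Lean on these libraries where they do the work, as an engineer would, in place of code of your own. Each camera call takes 0.05 s, during which the arm holds its last target.

## Working session

There is one attempt and no reset: what is moved stays moved. The work goes in short steps, Python scripts to look and compute and a tool call to move; the robot and the scene stay as the last step left them, time stands still between calls to the robot, and variables do not carry over. Pictures are saved under pics/ and viewed, and the job is handed in when it is done.

Besides the shell and the picture viewer there is one more tool, called after "Request:" by a JSON object that holds its "op" and its "data", one argument or row to a line. play_rows: Moves the arm, as the interface text tells. Its arguments: {"type":"object","properties":{"increments":{"type":"array","items":{"type":"array","items":{"type":"number"}}},"force":{"type":"number"}},"required":["increments"]}

```bash
mkdir -p pics; python3 - <<'E'
from bench import r, grab_frame
import cv2,numpy as np
o=r.get_obs()
for k in o: print(k,np.round(o[k],3))
for n in("scene","top"):
    f=grab_frame(n); cv2.imwrite(f"pics/{n}0.png",f["color"]); np.savez(f"{n}0.npz",**f)
    print(n,f["K"],f["T"].round(3))
E
```

```text
clock 0.0
joints [-1.427  0.478  0.022  1.556 -0.011  1.109 -0.083]
qvel [ 0.001 -0.     0.001  0.001 -0.001  0.     0.   ]
tau [-1.0000e-03 -5.9646e+01  1.6070e+00 -2.8119e+01  1.2000e-02  9.0000e-03
 -0.0000e+00]
tcp_pos [0.168 0.653 0.23 ]
orientation [-3.940e-01 -3.117e+00  3.000e-03]
contact_force [-0.327 -0.411  0.21 ]
moment [-0.006 -0.019 -0.011]
grip_width 0.085
scene [[502.03286979   0.         279.84853871]
 [  0.         502.03286979 205.3593719 ]
 [  0.           0.           1.        ]] [[ 0.656  0.551 -0.515  0.059]
 [-0.754  0.47  -0.458 -0.197]
 [-0.01   0.689  0.724  0.677]
 [ 0.     0.     0.     1.   ]]
top [[402.53757597   0.         279.98419158]
 [  0.         402.53757597 216.04882654]
 [  0.           0.           1.        ]] [[ 0.136  0.969 -0.205  0.352]
 [-0.991  0.133 -0.026  0.187]
 [ 0.002  0.207  0.978  0.888]
 [ 0.     0.     0.     1.   ]]
```

View pics/scene0.png

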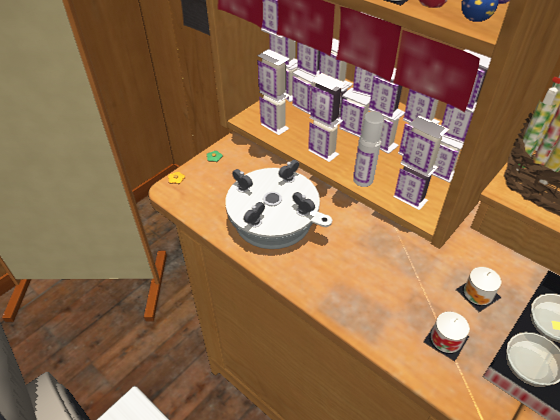

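View pics/top0.png

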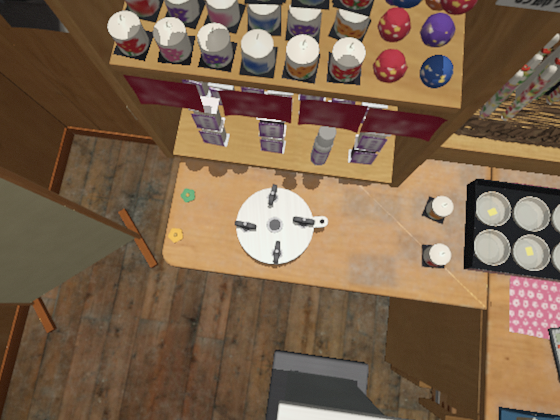

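The top view shows the mould with its cover centre at about (275,225) and the tab pointing right at about (322,221). Nuts are at (303,221) tab, (245,226) far, (272,196) back and (277,252) front. The shelf lies behind it, at row 180 and above. Next I'll measure.

```bash
cat > h.py <<'E'
import numpy as np,cv2
def cloud(f):
    d=f["depth"];K=f["K"];T=f["T"]
    v,u=np.mgrid[:d.shape[0],:d.shape[1]]
    x=(u-K[0,2])/K[0,0]*d;y=(v-K[1,2])/K[1,1]*d
    P=np.stack([x,-y,-d],-1)@T[:3,:3].T+T[:3,3]
    P[d<=0]=np.nan
    return P
E
python3 - <<'E'
from h import *
for n in("top","scene"):
    f=np.load(n+"0.npz");P=cloud(f);
    c=P[225,275] if n=="top" else P[198,272]
    print(n,c, "bench",P[240,350])
    near=np.hypot(P[...,0]-c[0],P[...,1]-c[1])<0.14
    m=near&(abs(P[...,2]-.052)<.006)
    q=P[m][:,:2]
    (cx,cy),(a,b),an=cv2.minAreaRect(q.astype(np.float32)); print("cover n",m.sum())
    # circle: fit on rim excluding tab, via robust search
    from scipy.optimize import minimize
    def cost(p): 
        return -np.sum(1/(1+np.exp((np.hypot(q[:,0]-p[0],q[:,1]-p[1])-.082)/.002)))
    s=minimize(cost,np.median(q,0),method="Nelder-Mead");print("centre",s.x,-s.fun)
    C=s.x;R=np.hypot(q[:,0]-C[0],q[:,1]-C[1])
    t=q[(R>.088)&(R<.12)];print("tab n",len(t),t.mean(0)-C,"r",R.max(), "yaw",np.degrees(np.arctan2(*(-(t.mean(0)-C))[::-1])))
    w=near&(P[...,2]>.068)&(P[...,2]<.1)&(np.hypot(P[...,0]-C[0],P[...,1]-C[1])<.095)
    W=P[w];lab,cen=None,None
    k,L,ce=cv2.kmeans(W[:,:2].astype(np.float32),4,None,(3,50,1e-5),10,cv2.KMEANS_PP_CENTERS)
    for i in range(4):
        s_=W[L.ravel()==i];
        e,V=np.linalg.eigh(np.cov(s_[:,:2].T));d=V[:,1]
        print("nut",(ce[i]-C).round(4),"r",np.hypot(*(ce[i]-C)).round(4),"az",np.degrees(np.arctan2(*(ce[i]-C)[::-1])).round(1),"dir",np.degrees(np.arctan2(d[1],d[0])).round(1)%180,"zmax",s_[:,2].max().round(4),len(s_))
f=np.load("top0.npz")
cv2.imwrite("pics/topz.png",cv2.resize(f["color"][150:290,200:360],None,fx=4,fy=4,interpolation=2))
f=np.load("scene0.npz")
cv2.imwrite("pics/scz.png",cv2.resize(f["color"][140:260,200:360],None,fx=4,fy=4,interpolation=2))
E
```

```text
top [0.50569616 0.21719227 0.05873831] bench [0.50556482 0.04924829 0.00060952]
cover n 4194
centre [0.50594952 0.21919489] 3936.9380021907737
tab n 115 [ 0.02088492 -0.09626277] r 0.11237915016996099 yaw 102.24102901670523
nut [-0.0134  0.0582] r 0.0598 az 103.0 dir 86.8 zmax 0.0935 130
nut [ 0.0116 -0.0583] r 0.0595 az -78.7 dir 87.9 zmax 0.092 135
nut [0.0568 0.0127] r 0.0582 az 12.6 dir 172.8 zmax 0.0912 113
nut [-0.0593 -0.0125] r 0.0606 az -168.1 dir 0.8000000000000114 zmax 0.0913 115
scene [0.50547129 0.21796686 0.0557341 ] bench [0.55573112 0.08273731 0.00187308]
cover n 4419
centre [0.50413675 0.21652544] 4061.781962462247
tab n 154 [ 0.02166628 -0.09606966] r 0.11008409736412081 yaw 102.70910606675136
nut [0.0576 0.0131] r 0.0591 az 12.8 dir 171.7 zmax 0.0892 214
nut [-0.0592 -0.0125] r 0.0605 az -168.1 dir 178.6 zmax 0.0895 246
nut [ 0.0121 -0.0583] r 0.0596 az -78.2 dir 90.0 zmax 0.0905 245
nut [-0.013  0.058] r 0.0595 az 102.6 dir 89.4 zmax 0.0902 213
```

View pics/topz.png

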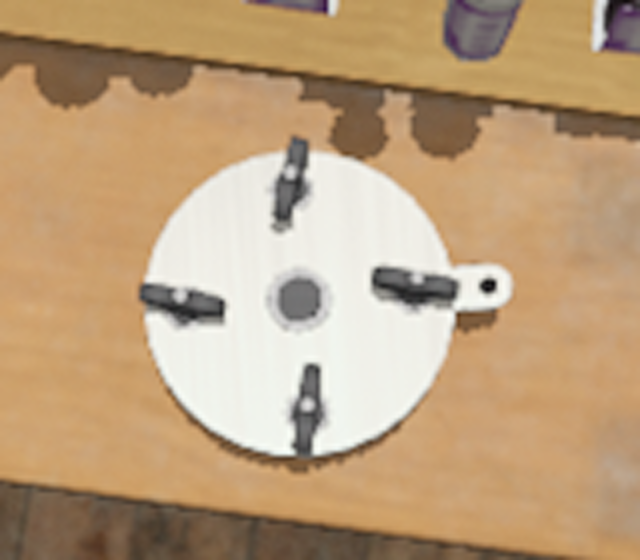

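View pics/scz.png

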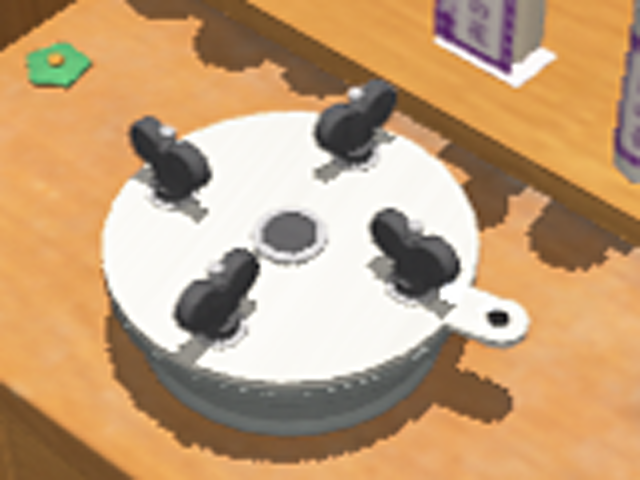

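```bash
python3 - <<'E'
from h import *
from bench import grab_frame
f=grab_frame("wrist");cv2.imwrite("pics/wr0.png",f["color"]);np.savez("wrist0.npz",**f);print(f["T"].round(3),f["K"])
for n in("top","scene"):
    f=np.load(n+"0.npz");P=cloud(f);T=f["T"];K=f["K"]
    for p in([.168,.654,.231],[0,0,0],[0,0,.4],[.08,.33,.5]):
        q=T[:3,:3].T@(np.array(p)-T[:3,3]);z=-q[2];print(n,p,K[0,0]*q[0]/z+K[0,2],-K[1,1]*q[1]/z+K[1,2],z)
f=np.load("top0.npz");P=cloud(f)
for (u,v) in((60,235),(100,220),(20,320),(130,220),(30,180),(320,390),(320,410)): print("top",u,v,P[v,u].round(3))
f2=np.load("scene0.npz");P2=cloud(f2)
for (u,v) in((60,150),(100,250),(20,30),(20,380),(60,400),(130,400)): print("scene",u,v,P2[v,u].round(3))
A=np.concatenate([P.reshape(-1,3),P2.reshape(-1,3)]);A=A[~np.isnan(A[:,0])]
for z0 in np.arange(.02,.6,.05):
    row=[]
    for y0 in np.arange(0,.5,.05):
        s=A[(A[:,2]>z0)&(A[:,2]<z0+.05)&(A[:,1]>y0)&(A[:,1]<y0+.05)&(A[:,0]>.6)]
        row.append(round(np.percentile(s[:,0],1),3) if len(s)>10 else None)
    print("z",round(z0,2),row)
# anything in box between
s=A[(A[:,0]>0.05)&(A[:,0]<.6)&(A[:,1]>.35)&(A[:,1]<.9)&(A[:,2]>.02)]
print(len(s)); 
H,_,_=np.histogram2d(s[:,0],s[:,1],bins=[np.arange(.05,.61,.05),np.arange(.35,.91,.05)]);print(H.astype(int))
print(np.percentile(s,[0,5,50,95,100],axis=0))
E
```

```text
[[ 0.248 -0.927 -0.283  0.096]
 [ 0.969  0.237  0.075  0.672]
 [-0.002 -0.292  0.956  0.374]
 [ 0.     0.     0.     1.   ]] [[325.1922621    0.         279.22092501]
 [  0.         325.1922621  205.00761575]
 [  0.           0.           1.        ]]
top [0.168, 0.654, 0.231] -38.8701664672908 380.55164368596365 0.6170236905250813
top [0, 0, 0] 349.14465986558383 495.8424261843301 0.7912522721269148
top [0, 0, 0.4] 417.5561381729892 686.2056166523935 0.3999307987574758
top [0.08, 0.33, 0.5] 59.53454798069339 615.6970310213401 0.3272373119180832
scene [0.168, 0.654, 0.231] -89.66044100277765 105.79739348752896 0.7688011868275216
scene [0, 0, 0] 115.30037612707872 576.656214627131 0.5500049941142064
scene [0, 0, 0.4] -75.89693160993045 458.1567143703376 0.26025136130841536
scene [0.08, 0.33, 0.5] -224.4905557196028 24.33105900269385 0.3801907376959347
top 60 235 [ 0.457  0.878 -0.329]
top 100 220 [ 0.527  0.792 -0.38 ]
top 20 320 [ 0.141  1.193 -0.757]
top 130 220 [ 0.597  0.853 -0.769]
top 30 180 [ 0.675  1.202 -0.605]
top 320 390 [ 0.108  0.029 -0.414]
top 320 410 [0.148 0.075 0.001
[... 2277 characters left out ...]
  0    0    0    0    0    0    0    0    0    0    0]
 [   0    0    0    0    0    0    0    0    0    0    0]
 [   0    0    0    0    0    0    0    0    0    0    0]
 [   0    0    0    0    0    0    0    0    0    0    0]
 [   0    0    0    0    0    0    0    0    0    0    0]
 [   0    0    0    0    0    0    0    0    0    0  660]
 [   0    0    0    0    0    0    0    0    0 1102 2020]
 [   0    0    0    0    0    0    0    0  893 1820    0]
 [   0    0    0    0    0    0    0    0    0    0    0]]
[[0.43455529 0.78699582 0.02000503]
 [0.44463877 0.79344905 0.03040399]
 [0.49139244 0.83996132 0.13001918]
 [0.53525544 0.89380129 0.22202635]
 [0.54767117 0.89998782 0.23343129]]
```

View pics/wr0.png

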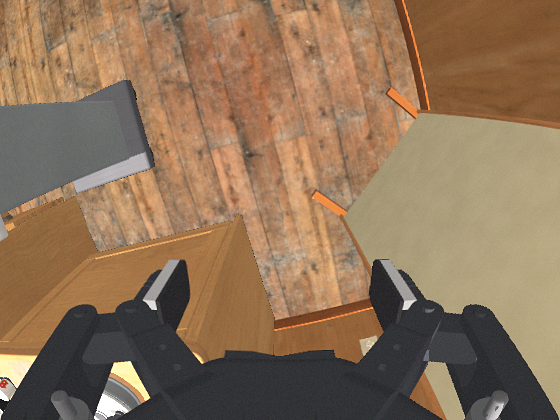

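The wrist view shows only floor and the screen edge, and the arm is well clear of both. The shelf front is at x≈0.636 above z 0.27. I'll grasp with the tool's camera side facing the robot, and I need a helper to work out the rows.

```bash
cat >> h.py <<'E'
from scipy.spatial.transform import Rotation as R
def plan(pos,yaw_y,maxmm=40,maxr=.13,show=10,p0=None,rv=None):
    """tool-down target; yaw_y = world angle (deg) of tool y, turn is taken the way given by unwrapped value"""
    from bench import r
    o=r.get_obs();p=np.array(o["tcp_pos"]);Q=R.from_rotvec(o["orientation"])
    M=Q.as_matrix();y=np.degrees(np.arctan2(M[1,1],M[0,1]))
    print("t",round(o["clock"],2),"tcp",p.round(4),"y-yaw",y.round(1),"tilt z",M[:,2].round(4),"j",np.round(o["joints"],2),"w",round(o["grip_width"],4),"F",np.round(o["contact_force"],1))
    dy=yaw_y-y
    d=np.array(pos)-p
    n=max(int(np.ceil(max(np.linalg.norm(d)*1000/maxmm,abs(np.radians(dy))/maxr))),1)
    rows=[]
    for i in range(n):
        a=np.radians(y+dy*(i+1)/n);yy=np.array([np.cos(a),np.sin(a),0]);zz=np.array([0,0,-1.]);xx=np.cross(yy,zz)
        Q2=R.from_matrix(np.stack([xx,yy,zz],1))
        t=Q.as_matrix().T@(d/n)*1000;w=(Q.inv()*Q2).as_rotvec()
        rows.append([*t.round(1),*w.round(3)]);Q=Q2
    print(n,"rows")
    for q in rows[:show]: print([float(v) for v in q])
E
python3 -c "
from h import *
plan([.517,.159,.2],179,maxmm=38)"
```

```text
t 0.15 tcp [0.1681 0.6533 0.2306] y-yaw 75.6 tilt z [-3.0e-04 -1.3e-03 -1.0e+00] j [-1.43  0.48  0.02  1.56 -0.01  1.11 -0.08] w 0.0852 F [-0.3  0.4 -0. ]
16 rows
[-28.8, -24.5, 1.9, -0.001, 0.0, -0.113]
[-25.9, -27.6, 1.9, 0.0, 0.0, -0.113]
[-22.6, -30.3, 1.9, 0.0, 0.0, -0.113]
[-19.1, -32.7, 1.9, 0.0, 0.0, -0.113]
[-15.3, -34.6, 1.9, 0.0, 0.0, -0.113]
[-11.3, -36.1, 1.9, 0.0, 0.0, -0.113]
[-7.1, -37.1, 1.9, 0.0, 0.0, -0.113]
[-2.9, -37.7, 1.9, 0.0, 0.0, -0.113]
[1.4, -37.8, 1.9, 0.0, 0.0, -0.113]
[5.6, -37.4, 1.9, 0.0, 0.0, -0.113]
```

Request:
{"op": "play_rows", "data": {
  "increments": [
    [-29,-24,2,0,0,-0.113,100],
    [-26,-28,2,0,0,-0.113,100],
    [-23,-30,2,0,0,-0.113,100],
    [-19,-33,2,0,0,-0.113,100],
    [-15,-35,2,0,0,-0.113,100]
  ],
  "force": 30
}}

```text
clock: 0.65
tcp_pos: [0.2758, 0.4987, 0.2177]
orientation: [0.54, -3.091, 0.002]
contact_force: [0.3, 1.0, -0.1]
grip_width: 0.0521
```

```bash
python3 -c "
from h import *
plan([.517,.159,.2],179,maxmm=38)"
```

```text
t 0.65 tcp [0.2758 0.4987 0.2177] y-yaw 109.8 tilt z [-0.0034 -0.0016 -1.    ] j [-1.12  0.32 -0.07  1.82  0.02  1.    0.72] w 0.0521 F [ 0.3  1.  -0.1]
11 rows
[-10.2, -36.5, 1.6, -0.0, -0.004, -0.11]
[-6.1, -37.4, 1.6, 0.0, 0.0, -0.11]
[-2.0, -37.8, 1.6, 0.0, 0.0, -0.11]
[2.2, -37.8, 1.6, 0.0, 0.0, -0.11]
[6.3, -37.3, 1.6, 0.0, 0.0, -0.11]
[10.4, -36.4, 1.6, 0.0, 0.0, -0.11]
[14.3, -35.1, 1.6, 0.0, 0.0, -0.11]
[18.0, -33.3, 1.6, 0.0, 0.0, -0.11]
[21.6, -31.1, 1.6, 0.0, 0.0, -0.11]
[24.9, -28.6, 1.6, 0.0, 0.0, -0.11]
```

Request:
{"op": "play_rows", "data": {
  "increments": [
    [-10,-36,1,0,0,-0.11,100],
    [-6,-37,1,0,0,-0.11,100],
    [-2,-38,1,0,0,-0.11,100],
    [2,-38,1,0,0,-0.11,100],
    [6,-37,1,0,0,-0.11,100]
  ]
}}

```text
clock: 1.15
tcp_pos: [0.39, 0.3383, 0.2115]
orientation: [1.392, -2.811, 0.002]
contact_force: [0.5, 0.8, -0.2]
grip_width: 0.0518
```

```bash
python3 -c "
from h import *
plan([.517,.159,.18],179,maxmm=38)"
```

```text
t 1.15 tcp [0.39   0.3383 0.2115] y-yaw 142.7 tilt z [-0.0041 -0.0033 -1.    ] j [-0.77  0.24 -0.08  1.95  0.02  0.96  1.63] w 0.0518 F [ 0.5  0.8 -0.2]
6 rows
[10.9, -35.0, 5.3, 0.002, -0.005, -0.106]
[14.6, -33.6, 5.3, 0.0, 0.0, -0.106]
[18.0, -31.9, 5.3, 0.0, 0.0, -0.106]
[21.3, -29.8, 5.3, 0.0, 0.0, -0.106]
[24.3, -27.4, 5.3, 0.0, 0.0, -0.106]
[27.1, -24.7, 5.3, 0.0, 0.0, -0.106]
```

Request:
{"op": "play_rows", "data": {
  "increments": [
    [11,-35,3,0,-0.003,-0.106,100],
    [15,-34,3,0,0,-0.106,100],
    [18,-32,3,0,0,-0.106,100],
    [21,-30,3,0,0,-0.106,100],
    [24,-27,3,0,0,-0.106,100]
  ]
}}

```text
clock: 1.65
tcp_pos: [0.5008, 0.1822, 0.1959]
orientation: [2.108, -2.327, -0.001]
contact_force: [0.0, -1.1, 0.2]
grip_width: 0.052
```

```bash
python3 -c "
from h import *
plan([.517,.159,.15],179,maxmm=38)"
```

```text
t 1.65 tcp [0.5008 0.1822 0.1959] y-yaw 174.3 tilt z [-2.1e-03 -7.0e-04 -1.0e+00] j [-0.42  0.29 -0.05  1.93  0.02  0.93  2.56] w 0.052 F [ 0.  -1.1  0.2]
2 rows
[10.7, -9.2, 23.0, 0.002, -0.001, -0.041]
[11.1, -8.7, 23.0, 0.0, 0.0, -0.041]
```

Request:
{"op": "play_rows", "data": {
  "increments": [
    [11,-9,23,0,0,-0.041,100],
    [11,-9,23,0,0,-0.041,100],
    [0,0,0,0,0,0,100]
  ]
}}

```text
clock: 1.95
tcp_pos: [0.5209, 0.1509, 0.1487]
orientation: [2.196, -2.243, 0.003]
contact_force: [-0.4, -1.1, -0.5]
grip_width: 0.0513
```

```bash
python3 - <<'E'
from h import *
from bench import grab_frame
plan([.517,.159,.15],179,maxmm=38)
for n in("top","wrist","scene"):
    f=grab_frame(n);np.savez(n+"1.npz",**f)
    cv2.imwrite(f"pics/{n}1.png",f["color"])
E
```

```text
t 1.95 tcp [0.5209 0.1509 0.1487] y-yaw 178.8 tilt z [-2.0e-04 -2.8e-03 -1.0e+00] j [-0.36  0.36 -0.05  1.95  0.03  0.83  2.7 ] w 0.0513 F [-0.4 -1.1 -0.5]
1 rows
[-8.0, 4.1, -1.4, 0.0, -0.003, -0.004]
```

View pics/wrist1.png

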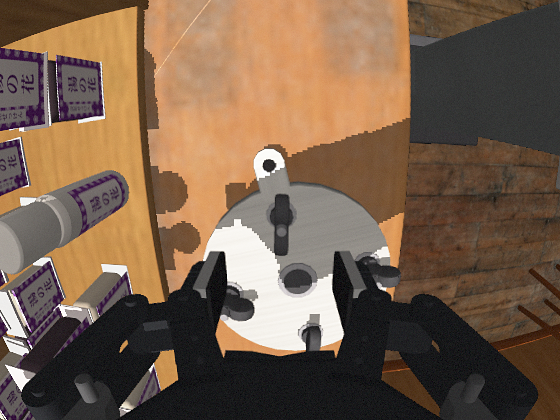

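View pics/top1.png

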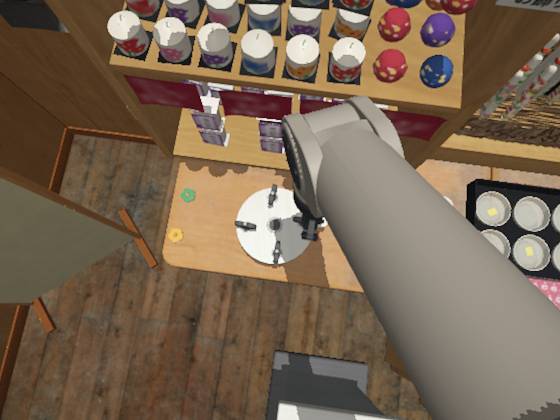

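View pics/scene1.png

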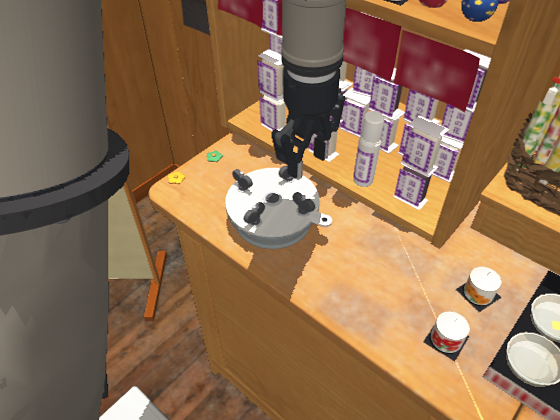

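The wrist view shows the tab nut at (281,215), between the planes of the fingers at columns 225 and 335. I'll refine the nut's position from the wrist depth and check clearance from the shelf.

```bash
cat >> h.py <<'E'
def wcloud(f):
    d=f["depth"];K=f["K"];T=f["T"]
    v,u=np.mgrid[:d.shape[0],:d.shape[1]]
    a=(u-K[0,2])/K[0,0];b=(v-K[1,2])/K[1,1];th=np.hypot(a,b)+1e-9
    s=np.tan(np.minimum(th,1.5))/th
    P=np.stack([a*s*d,-b*s*d,-d],-1)@T[:3,:3].T+T[:3,3]
    P[d<=0]=np.nan;return P
E
python3 - <<'E'
from h import *
f=np.load("wrist1.npz");P=wcloud(f);g=f["color"].max(2)
sl=np.s_[180:262,260:305]
Q=P[sl].reshape(-1,3);m=(Q[:,2]>.066)&(Q[:,2]<.1);W=Q[m]
e,V=np.linalg.eigh(np.cov(W[:,:2].T));d=V[:,1]
pr=(W[:,:2]-W[:,:2].mean(0))@d;ps=(W[:,:2]-W[:,:2].mean(0))@V[:,0]
print(len(W),W.mean(0),"mid",W[:,:2].mean(0)+d*(np.percentile(pr,2)+np.percentile(pr,98))/2,"dir",np.degrees(np.arctan2(d[1],d[0]))%180,"len",np.ptp(pr),"thick",np.percentile(ps,[2,98]),"z",W[:,2].max())
print("cover",P[240,300],"tabhole",P[158,268])
T=np.load("top1.npz");p=cloud(T);q0=cloud(np.load("top0.npz"))
s=(abs(p-q0).max(2)>.05);A=p[s];A=A[A[:,0]>.3]
for z0 in np.arange(.1,.7,.05):
    b=A[(A[:,2]>z0)&(A[:,2]<z0+.05)]
    if len(b)>5: print(round(z0,2),"arm max x",b[:,0].max().round(3),"at y",b[b[:,0].argmax(),1].round(3))
E
```

```text
882 [0.51991585 0.15555302 0.08499372] mid [0.52000293 0.15770636] dir 87.6841660527319 len 0.044235991161011616 thick [-0.00478955  0.00482306] z 0.09137485153599459
cover [0.50526307 0.18124894 0.05227108] tabhole [0.52907662 0.1145846  0.05214243]
0.15 arm max x 0.488 at y 0.166
0.2 arm max x 0.499 at y 0.17
0.25 arm max x 0.517 at y 0.19
0.3 arm max x 0.513 at y 0.191
0.35 arm max x 0.53 at y 0.204
0.45 arm max x 0.573 at y 0.135
0.5 arm max x 0.572 at y 0.134
0.55 arm max x 0.509 at y 0.138
0.6 arm max x 0.458 at y 0.11
0.65 arm max x 0.408 at y 0.089
```

```bash
python3 -c "
from h import *
plan([.519,.158,.066],177.8,maxmm=30)"
```

```text
t 2.1 tcp [0.5214 0.1553 0.1519] y-yaw 179.0 tilt z [ 4.1e-03  8.0e-04 -1.0e+00] j [-0.36  0.36 -0.05  1.95  0.03  0.84  2.7 ] w 0.0519 F [-0.5  0.3  0.3]
3 rows
[-0.9, 0.9, 28.6, -0.004, 0.001, 0.007]
[-0.9, 0.8, 28.6, 0.0, 0.0, 0.007]
[-0.9, 0.8, 28.6, 0.0, 0.0, 0.007]
```

Request:
{"op": "play_rows", "data": {
  "increments": [
    [-1,1,28,-0.004,0,0.007,100],
    [-1,1,28,0,0,0.007,100],
    [-1,1,22,0,0,0.007,100],
    [0,0,0,0,0,0,100]
  ]
}}

```text
clock: 2.5
tcp_pos: [0.5207, 0.1669, 0.0784]
orientation: [-2.174, 2.251, -0.002]
contact_force: [0.1, -0.6, -0.2]
grip_width: 0.0521
```

```bash
python3 -c "
from h import *
plan([.519,.158,.067],177.8,maxmm=30)"
```

```text
t 2.5 tcp [0.5207 0.1669 0.0784] y-yaw 178.0 tilt z [ 0.01    0.0079 -0.9999] j [-0.38  0.46 -0.05  1.99  0.03  0.67  2.65] w 0.0521 F [ 0.1 -0.6 -0.2]
1 rows
[9.0, 1.5, 11.3, -0.01, 0.008, 0.004]
```

Request:
{"op": "play_rows", "data": {
  "increments": [
    [9,1.5,8,-0.01,0.008,0.004,100],
    [0,0,0,0,0,0,100]
  ]
}}

```text
clock: 2.7
tcp_pos: [0.5196, 0.1598, 0.0725]
orientation: [-2.179, 2.26, -0.0]
contact_force: [0.2, -0.4, -0.1]
grip_width: 0.052
```

```bash
python3 -c "
from h import *
plan([.519,.158,.067],177.8,maxmm=30)"
```

```text
t 2.7 tcp [0.5196 0.1598 0.0725] y-yaw 177.9 tilt z [ 0.0017  0.0014 -1.    ] j [-0.37  0.47 -0.05  2.    0.03  0.67  2.66] w 0.052 F [ 0.2 -0.4 -0.1]
1 rows
[1.8, 0.6, 5.5, -0.002, 0.002, 0.002]
```

Request:
{"op": "play_rows", "data": {
  "increments": [
    [2,0.5,6,0,0,0,100],
    [0,0,0,0,0,0,150],
    [0,0,0,0,0,0,190]
  ]
}}

```text
clock: 3.0
tcp_pos: [0.5209, 0.1583, 0.0688]
orientation: [-2.176, 2.257, -0.003]
contact_force: [1.0, -0.1, -1.4]
grip_width: 0.0235
```

```bash
python3 - <<'E'
from h import *
from bench import grab_frame
plan([.519,.158,.067],177.8,maxmm=30)
f=grab_frame("wrist");cv2.imwrite(f"pics/wrist2.png",f["color"])
E
```

```text
t 3.0 tcp [0.5209 0.1583 0.0688] y-yaw 177.9 tilt z [ 0.0061  0.0033 -1.    ] j [-0.37  0.48 -0.05  2.    0.04  0.66  2.66] w 0.0235 F [ 1.  -0.1 -1.4]
1 rows
[0.4, 1.9, 1.7, -0.006, 0.003, 0.002]
```

View pics/wrist2.png

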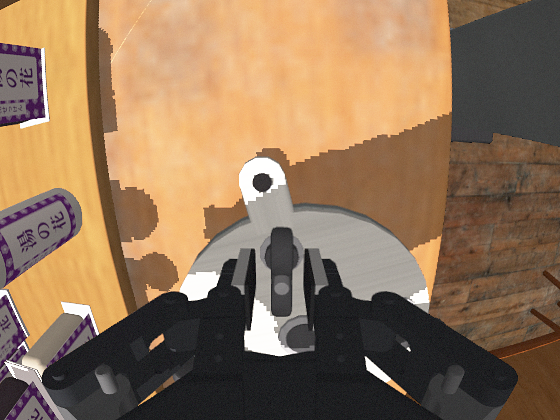

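The wrist view shows the wing (rows 228–316, column 283) centred between the pads (columns 249 and 315). Closing gently.

Request:
{"op": "play_rows", "data": {
  "increments": [
    [0,1,0,0,0,0,255],
    [0,0,0,0,0,0,255],
    [0,0,0,0,0,0,255]
  ],
  "force": 25
}}

```text
clock: 3.35
tcp_pos: [0.52, 0.1582, 0.069]
orientation: [-2.175, 2.257, -0.003]
contact_force: [0.7, -0.3, -1.9]
grip_width: 0.0093
```

```bash
python3 -c "
from h import *
plan([.519,.158,.067],103,maxmm=30)"
```

```text
t 3.35 tcp [0.52   0.1582 0.069 ] y-yaw 177.9 tilt z [ 0.0066  0.0034 -1.    ] j [-0.37  0.48 -0.05  2.    0.04  0.66  2.66] w 0.0093 F [ 0.7 -0.3 -1.9]
11 rows
[0.0, 0.1, 0.2, -0.006, 0.004, 0.119]
[0.0, 0.1, 0.2, 0.0, 0.0, 0.119]
[0.0, 0.1, 0.2, 0.0, 0.0, 0.119]
[0.0, 0.1, 0.2, 0.0, 0.0, 0.119]
[0.1, 0.1, 0.2, 0.0, 0.0, 0.119]
[0.1, 0.1, 0.2, 0.0, 0.0, 0.119]
[0.1, 0.1, 0.2, 0.0, 0.0, 0.119]
[0.1, 0.0, 0.2, 0.0, 0.0, 0.119]
[0.1, 0.0, 0.2, 0.0, 0.0, 0.119]
[0.1, 0.0, 0.2, 0.0, 0.0, 0.119]
```

Request:
{"op": "play_rows", "data": {
  "increments": [
    [0,0,0,0,0,0.1,255],
    [0,0,0,0,0,0.12,255],
    [0,0,0,0,0,0.12,255],
    [0,0,0,0,0,0.12,255]
  ]
}}

```text
clock: 3.75
tcp_pos: [0.5195, 0.1583, 0.069]
orientation: [-1.583, 2.706, 0.001]
contact_force: [-0.1, 0.7, -1.0]
grip_width: 0.0092
```

```bash
python3 -c "
from h import *
plan([.52,.158,.069],102,maxmm=30,show=3)
from bench import r;print(r.get_obs()['moment'])"
```

```text
t 3.75 tcp [0.5195 0.1583 0.069 ] y-yaw 150.7 tilt z [ 0.0054  0.0038 -1.    ] j [-0.47  0.48  0.07  2.01 -0.06  0.65  2.27] w 0.0092 F [-0.1  0.7 -1. ]
7 rows
[0.0, -0.1, 0.0, -0.003, 0.006, 0.121]
[-0.0, -0.1, 0.0, 0.0, 0.0, 0.121]
[-0.0, -0.1, 0.0, 0.0, 0.0, 0.121]
[-0.07853408  0.00067868  0.04627466]
```

Request:
{"op": "play_rows", "data": {
  "increments": [
    [0,0,0,0,0,0.12,255],
    [0,0,0,0,0,0.12,255],
    [0,0,0,0,0,0.12,255],
    [0,0,0,0,0,0.12,255],
    [0,0,0,0,0,0.12,255]
  ]
}}

```text
clock: 4.25
tcp_pos: [0.5191, 0.1587, 0.069]
orientation: [-0.677, 3.062, 0.004]
contact_force: [0.4, -0.0, -1.8]
grip_width: 0.0092
```

```bash
python3 -c "
from h import *
plan([.52,.158,.069],102,maxmm=30,show=3)
from bench import r;print(r.get_obs()['moment'])"
```

```text
t 4.25 tcp [0.5191 0.1587 0.069 ] y-yaw 114.9 tilt z [ 0.0048  0.0037 -1.    ] j [-0.6   0.48  0.24  2.02 -0.18  0.65  1.76] w 0.0092 F [ 0.4 -0.  -1.8]
2 rows
[-0.2, -0.5, 0.0, 0.002, 0.006, 0.113]
[-0.3, -0.5, 0.0, 0.0, 0.0, 0.113]
[-0.12808471 -0.01241888  0.06734917]
```

Request:
{"op": "play_rows", "data": {
  "increments": [
    [0,0,0,0,0,0.1,255],
    [0,0,0,0,0,0.08,255],
    [0,0,0,0,0,0.05,255]
  ]
}}

```text
clock: 4.55
tcp_pos: [0.519, 0.159, 0.069]
orientation: [-0.305, 3.122, 0.004]
contact_force: [-0.0, -1.2, -1.1]
grip_width: 0.0092
```

```bash
python3 -c "
from h import *
plan([.52,.158,.069],102,maxmm=30,show=3)
from bench import r;print(r.get_obs()['moment'])"
```

```text
t 4.55 tcp [0.519 0.159 0.069] y-yaw 101.2 tilt z [ 0.0048  0.0031 -1.    ] j [-0.65  0.49  0.3   2.02 -0.23  0.65  1.57] w 0.0092 F [-0.  -1.2 -1.1]
1 rows
[-0.8, -1.2, 0.0, 0.002, 0.005, -0.014]
[-0.11849847 -0.05084361  0.33607586]
```

The moment about z rose from 0.07 to 0.34 N m at yaw 101°, as expected at the stop. I'll hold briefly, then open and rise.

Request:
{"op": "play_rows", "data": {
  "increments": [
    [0,0,0,0,0,0.03,255],
    [0,0,0,0,0,0,255],
    [0,0,0,0,0,0,110],
    [0,0,0,0,0,0,110],
    [0,0,0,0,0,0,110]
  ]
}}

```text
clock: 5.05
tcp_pos: [0.5189, 0.1594, 0.0691]
orientation: [-0.261, 3.126, 0.004]
contact_force: [-0.1, 0.3, 0.2]
grip_width: 0.0486
```

Request:
{"op": "play_rows", "data": {
  "increments": [
    [0,0,-20,0,0,0,110],
    [0,0,-30,0,0,0,110],
    [0,0,-30,0,0,0,110],
    [0,0,0,0,0,0,110]
  ]
}}

```text
clock: 5.45
tcp_pos: [0.5176, 0.1587, 0.1508]
orientation: [-0.26, 3.129, 0.004]
contact_force: [1.2, 0.3, -0.4]
grip_width: 0.0486
```

```bash
python3 - <<'E'
from h import *
from bench import grab_frame
plan([.492,.277,.15],178,maxmm=38,show=12)
f=grab_frame("wrist");cv2.imwrite(f"pics/wrist3.png",f["color"]);np.savez("wrist3.npz",**f)
E
```

```text
t 5.45 tcp [0.5176 0.1587 0.1508] y-yaw 99.5 tilt z [ 0.0015  0.0026 -1.    ] j [-0.7   0.37  0.36  1.97 -0.17  0.83  1.49] w 0.0486 F [ 1.2  0.3 -0.4]
11 rows
[0.5, 11.0, 0.1, 0.002, 0.002, -0.125]
[-0.8, 11.0, 0.1, 0.0, 0.0, -0.125]
[-2.2, 10.8, 0.1, 0.0, 0.0, -0.125]
[-3.5, 10.4, 0.1, 0.0, 0.0, -0.125]
[-4.8, 9.9, 0.1, 0.0, 0.0, -0.125]
[-6.0, 9.2, 0.1, 0.0, 0.0, -0.125]
[-7.1, 8.4, 0.1, 0.0, 0.0, -0.125]
[-8.1, 7.5, 0.1, 0.0, 0.0, -0.125]
[-8.9, 6.4, 0.1, 0.0, 0.0, -0.125]
[-9.7, 5.3, 0.1, 0.0, 0.0, -0.125]
[-10.2, 4.0, 0.1, 0.0, 0.0, -0.125]
```

View pics/wrist3.png

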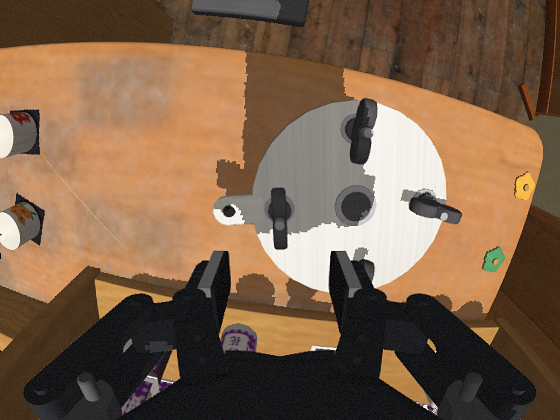

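The wrist view shows the tab nut at (280,217) with its wing along the rim, so it is tight. The other three wings are still radial. Moving to the far nut.

Request:
{"op": "play_rows", "data": {
  "increments": [
    [0,11,0,0,0,-0.125,110],
    [-1,11,0,0,0,-0.125,110],
    [-2,11,0,0,0,-0.125,110],
    [-4,10,0,0,0,-0.125,110],
    [-5,10,0,0,0,-0.125,110]
  ]
}}

```text
clock: 6.0
tcp_pos: [0.5024, 0.2114, 0.1446]
orientation: [1.235, -2.881, -0.002]
contact_force: [0.8, -0.1, -0.4]
grip_width: 0.0486
```

Request:
{"op": "play_rows", "data": {
  "increments": [
    [-6,9,0,0,0,-0.125,110],
    [-7,8,0,0,0,-0.125,110],
    [-8,8,0,0,0,-0.125,110],
    [-9,6,0,0,0,-0.125,110],
    [-10,5,0,0,0,-0.125,110]
  ]
}}

```text
clock: 6.5
tcp_pos: [0.4851, 0.2651, 0.138]
orientation: [2.086, -2.328, -0.012]
contact_force: [-0.8, 0.4, -1.0]
grip_width: 0.0482
```

```bash
python3 - <<'E'
from h import *
plan([.492,.277,.15],178,maxmm=38,show=12)
E
```

```text
t 6.5 tcp [0.4851 0.2651 0.138 ] y-yaw 173.7 tilt z [-0.0171 -0.0051 -0.9998] j [-0.64  0.4   0.03  1.93 -0.02  0.84  2.44] w 0.0482 F [-0.8  0.4 -1. ]
1 rows
[-12.5, -5.4, -12.1, 0.017, -0.006, -0.074]
```

Request:
{"op": "play_rows", "data": {
  "increments": [
    [-12,-5,-12,0.017,-0.006,-0.074,110],
    [0,0,0,0,0,0,110]
  ]
}}

```text
clock: 6.7
tcp_pos: [0.4894, 0.278, 0.1473]
orientation: [2.188, -2.249, -0.003]
contact_force: [0.7, -0.2, 0.3]
grip_width: 0.0483
```

```bash
python3 - <<'E'
from h import *
from bench import grab_frame
f=grab_frame("wrist");np.savez("wrist4.npz",**f)
cv2.imwrite("pics/wrist4.png",f["color"])
P=wcloud(f);Q=P.reshape(-1,3)
C=np.array([.492,.277])
m=(Q[:,2]>.066)&(Q[:,2]<.1)&(np.hypot(Q[:,0]-C[0],Q[:,1]-C[1])<.032);W=Q[m]
e,V=np.linalg.eigh(np.cov(W[:,:2].T));d=V[:,1];pr=(W[:,:2]-W[:,:2].mean(0))@d
ps=(W[:,:2]-W[:,:2].mean(0))@V[:,0]
mid=W[:,:2].mean(0)+d*(np.percentile(pr,2)+np.percentile(pr,98))/2
an=np.degrees(np.arctan2(d[1],d[0]))%180
print(len(W),mid,an,"len",np.ptp(pr),np.percentile(ps,[2,98]))
plan([*mid,.067],an+90,maxmm=25,show=12)
E
```

```text
910 [0.49458824 0.27477576] 86.70738086244057 len 0.04342536026611227 [-0.0047826   0.00472025]
t 6.75 tcp [0.4883 0.2764 0.1461] y-yaw 178.3 tilt z [-0.0065 -0.0031 -1.    ] j [-0.64  0.39  0.01  1.91 -0.01  0.85  2.49] w 0.0486 F [-0.7 -0.1 -0.9]
4 rows
[0.3, -1.7, 19.8, 0.006, -0.003, 0.007]
[0.4, -1.6, 19.8, 0.0, 0.0, 0.007]
[0.3, -1.6, 19.8, 0.0, 0.0, 0.007]
[0.3, -1.6, 19.8, 0.0, 0.0, 0.007]
```

View pics/wrist4.png

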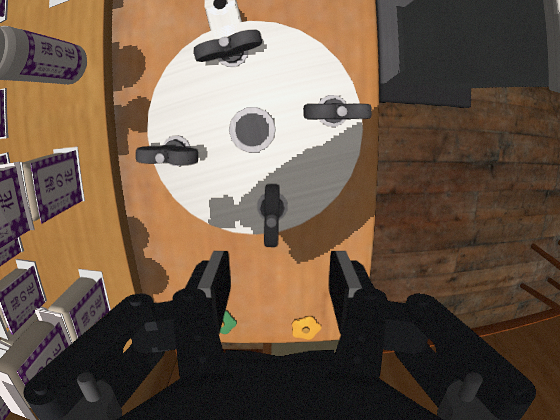

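The wrist view shows the far nut at (271,215) and the tab nut at (228,45) with its wing along the rim. The side nuts at (335,110) and (172,153) are still radial. Descending.

Request:
{"op": "play_rows", "data": {
  "increments": [
    [0,-2,20,0.006,-0.003,0.007,110],
    [0,-2,20,0,0,0.007,110],
    [0,-2,15,0,0,0,110],
    [0,0,0,0,0,0,110]
  ]
}}

```text
clock: 7.15
tcp_pos: [0.492, 0.2715, 0.0858]
orientation: [2.153, -2.278, -0.002]
contact_force: [-0.1, 0.1, 0.3]
grip_width: 0.0484
```

```bash
python3 - <<'E'
from h import *
plan([.4945,.2755,.068],177,maxmm=38,show=12)
E
```

```text
t 7.15 tcp [0.492  0.2715 0.0858] y-yaw 176.8 tilt z [-0.006  -0.0043 -1.    ] j [-0.63  0.48  0.02  1.94 -0.01  0.73  2.48] w 0.0484 F [-0.1  0.1  0.3]
1 rows
[-4.2, -2.4, 17.7, 0.006, -0.005, -0.004]
```

Request:
{"op": "play_rows", "data": {
  "increments": [
    [-4,-2,10,0.006,-0.005,0,110],
    [0,0,0,0,0,0,110]
  ]
}}

```text
clock: 7.35
tcp_pos: [0.4938, 0.2742, 0.0745]
orientation: [2.153, -2.286, -0.0]
contact_force: [-1.5, 0.6, 0.6]
grip_width: 0.0487
```

```bash
python3 - <<'E'
from h import *
plan([.4945,.2755,.068],177,maxmm=38,show=12)
E
```

```text
t 7.35 tcp [0.4938 0.2742 0.0745] y-yaw 176.6 tilt z [-1.e-03 -7.e-04 -1.e+00] j [-0.63  0.5   0.02  1.95 -0.01  0.7   2.48] w 0.0487 F [-1.5  0.6  0.6]
1 rows
[-1.3, -0.7, 6.5, 0.001, -0.001, -0.008]
```

Request:
{"op": "play_rows", "data": {
  "increments": [
    [-1,-1,6,0,0,-0.008,110],
    [0,0,0,0,0,0,160],
    [0,0,0,0,0,0,190]
  ]
}}

```text
clock: 7.65
tcp_pos: [0.4954, 0.2755, 0.0689]
orientation: [-2.163, 2.278, -0.0]
contact_force: [-0.1, -0.2, 0.7]
grip_width: 0.022
```

```bash
python3 - <<'E'
from h import *
from bench import grab_frame
plan([.4945,.2755,.068],177,maxmm=38,show=12)
f=grab_frame("wrist");cv2.imwrite(f"pics/wrist5.png",f["color"])
E
```

```text
t 7.65 tcp [0.4954 0.2755 0.0689] y-yaw 177.0 tilt z [ 3.e-04  2.e-04 -1.e+00] j [-0.63  0.51  0.02  1.95 -0.01  0.69  2.48] w 0.022 F [-0.1 -0.2  0.7]
1 rows
[0.1, 0.9, 0.9, -0.0, 0.0, 0.0]
```

View pics/wrist5.png

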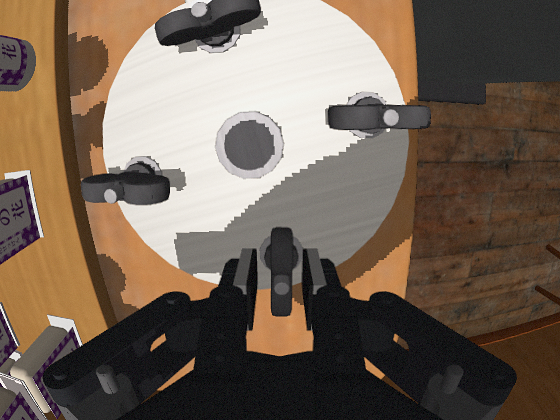

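The wing of the far nut (column 282, rows 228–316) is centred between the pads (columns 250 and 314). Closing and turning.

Request:
{"op": "play_rows", "data": {
  "increments": [
    [0,0.5,0,0,0,0,255],
    [0,0,0,0,0,0,255],
    [0,0,0,0,0,0,255]
  ]
}}

```text
clock: 8.0
tcp_pos: [0.4947, 0.2756, 0.0693]
orientation: [-2.162, 2.278, 0.0]
contact_force: [0.5, 0.7, -2.6]
grip_width: 0.0093
```

Request:
{"op": "play_rows", "data": {
  "increments": [
    [0,0,0,0,0,0.1,255],
    [0,0,0,0,0,0.12,255],
    [0,0,0,0,0,0.12,255],
    [0,0,0,0,0,0.12,255],
    [0,0,0,0,0,0.12,255]
  ]
}}

```text
clock: 8.5
tcp_pos: [0.4942, 0.2758, 0.0693]
orientation: [-1.394, 2.815, 0.002]
contact_force: [-0.0, 1.0, -1.6]
grip_width: 0.0095
```

```bash
python3 - <<'E'
from h import *
plan([.495,.2755,.069],102,maxmm=38,show=2)
from bench import r;print(r.get_obs()['moment'])
E
```

```text
t 8.5 tcp [0.4942 0.2758 0.0693] y-yaw 142.7 tilt z [-3.0e-04  1.1e-03 -1.0e+00] j [-0.75  0.51  0.17  1.96 -0.13  0.68  1.99] w 0.0095 F [-0.   1.  -1.6]
6 rows
[-0.0, -0.1, 0.1, 0.001, 0.001, 0.118]
[-0.1, -0.1, 0.1, 0.0, 0.0, 0.118]
[-0.03014409 -0.06852772  0.11843449]
```

Request:
{"op": "play_rows", "data": {
  "increments": [
    [0,0,0,0,0,0.12,255],
    [0,0,0,0,0,0.12,255],
    [0,0,0,0,0,0.12,255],
    [0,0,0,0,0,0.12,255],
    [0,0,0,0,0,0.1,255]
  ]
}}

```text
clock: 9.0
tcp_pos: [0.4938, 0.2762, 0.0693]
orientation: [-0.495, 3.102, 0.002]
contact_force: [0.2, 0.2, -1.5]
grip_width: 0.0093
```

```bash
python3 - <<'E'
from h import *
plan([.495,.2755,.069],101,maxmm=38,show=2)
from bench import r;print(r.get_obs()['moment'])
E
```

```text
t 9.0 tcp [0.4938 0.2762 0.0693] y-yaw 108.1 tilt z [-0.      0.0011 -1.    ] j [-0.87  0.53  0.33  1.97 -0.26  0.69  1.5 ] w 0.0093 F [ 0.2  0.2 -1.5]
1 rows
[-0.9, -1.0, 0.3, 0.001, 0.0, 0.124]
[-0.06826941 -0.09187457  0.09469883]
```

Request:
{"op": "play_rows", "data": {
  "increments": [
    [0,0,0,0,0,0.08,255],
    [0,0,0,0,0,0.06,255],
    [0,0,0,0,0,0.04,255],
    [0,0,0,0,0,0.02,255]
  ]
}}

```text
clock: 9.4
tcp_pos: [0.4938, 0.2764, 0.0694]
orientation: [-0.179, 3.135, -0.001]
contact_force: [0.4, -1.4, -1.2]
grip_width: 0.0093
```

```bash
python3 - <<'E'
from h import *
plan([.495,.2755,.069],101,maxmm=38,show=2)
from bench import r;print(r.get_obs()['moment'])
E
```

```text
t 9.4 tcp [0.4938 0.2764 0.0694] y-yaw 96.5 tilt z [ 1.1e-03 -9.0e-04 -1.0e+00] j [-0.92  0.53  0.38  1.97 -0.3   0.69  1.34] w 0.0093 F [ 0.4 -1.4 -1.2]
1 rows
[-1.1, -1.0, 0.4, -0.001, 0.001, -0.078]
[-0.32812789 -0.10101252  1.2814347 ]
```

The moment is 1.28 N m, so this nut is firmly at its stop. Releasing and rising.

Request:
{"op": "play_rows", "data": {
  "increments": [
    [0,0,0,0,0,0,110],
    [0,0,0,0,0,0,110],
    [0,0,0,0,0,0,110],
    [0,0,-10,0,0,0,110],
    [0,0,-30,0,0,0,110]
  ]
}}

```text
clock: 9.9
tcp_pos: [0.4914, 0.2756, 0.108]
orientation: [0.176, -3.132, 0.005]
contact_force: [0.3, -0.1, 0.4]
grip_width: 0.0482
```

Request:
{"op": "play_rows", "data": {
  "increments": [
    [-10,0,-40,0,0,0,110],
    [30,0,-40,0,0,0,110],
    [40,0,-10,0,0,0,110],
    [0,0,0,0,0,0,110]
  ]
}}

```text
clock: 10.3
tcp_pos: [0.4341, 0.2693, 0.2062]
orientation: [0.171, -3.137, -0.002]
contact_force: [0.2, -0.3, -0.5]
grip_width: 0.0488
```

```bash
python3 - <<'E'
from h import *
from bench import grab_frame
plan([.495,.2755,.069],101,maxmm=38,show=1)
Ct=np.array([.5195,.158]);Cf=np.array([.4945,.2755]);c=(Ct+Cf)/2;d=Ct-c;n=np.array([-d[1],d[0]])
for name in("wrist","top","scene"):
    f=grab_frame(name);cv2.imwrite(f"pics/{name}6.png",f["color"])
    Q=(wcloud(f) if name=="wrist" else cloud(f)).reshape(-1,3)
    for lab,C in(("tab",Ct),("far",Cf),("a",c+n),("b",c-n)):
        m=(Q[:,2]>.068)&(Q[:,2]<.095)&(np.hypot(Q[:,0]-C[0],Q[:,1]-C[1])<.028);W=Q[m]
        if len(W)<30: print(name,lab,"few");continue
        e,V=np.linalg.eigh(np.cov(W[:,:2].T));a=np.degrees(np.arctan2(V[1,1],V[0,1]))%180
        print(name,lab,len(W),W.mean(0).round(3),"dir",a.round(1))
E
```

```text
t 10.3 tcp [0.4341 0.2693 0.2062] y-yaw 96.2 tilt z [-3.0e-04  1.5e-03 -1.0e+00] j [-1.08  0.25  0.48  2.   -0.14  0.93  1.15] w 0.0488 F [ 0.2 -0.3 -0.5]
4 rows
[-15.3, -0.2, 34.3, 0.002, -0.0, -0.021]
wrist tab 645 [0.517 0.161 0.081] dir 14.1
wrist far 519 [0.49  0.276 0.084] dir 12.4
wrist a 328 [0.56  0.232 0.084] dir 172.6
wrist b 692 [0.446 0.206 0.083] dir 1.9
top tab 117 [0.517 0.161 0.085] dir 12.8
top far few
top a 112 [0.563 0.232 0.085] dir 172.6
top b few
scene tab 196 [0.515 0.158 0.08 ] dir 9.2
scene far 204 [0.49  0.275 0.08 ] dir 9.2
scene a 215 [0.562 0.23  0.079] dir 171.3
scene b 241 [0.445 0.204 0.08 ] dir 178.6
```

View pics/wrist6.png

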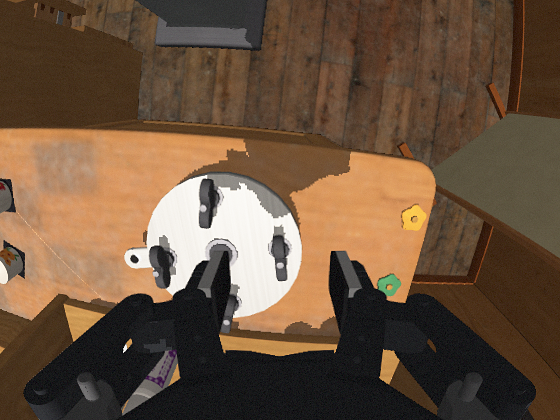

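Both wings read 12–14° from the wrist and top cameras, against 12.4° at the stop. The side nuts have not changed, and the gripper touches nothing.

```bash
python3 -c "
from bench import r
print(r.hand_in())"
```

```text
the job is handed in; nothing more can be done
None
```

I tightened the wing nut beside the tab first, then the one opposite it, each gripped by its wing and turned clockwise to its stop. I handed the job in at about 10.5 s of the 48 s allowed; no verdict is reported.

- **Stops:** the moment about the upright axis rose to 0.34 N m on the tab nut and 1.28 N m on the far nut. The nut's own friction is 0.06 N m.
- **Tight nuts:** the wrist camera put the tab nut's wing at 14.1° and the far nut's at 12.4°, against about 12.4° expected at the stop. The top camera gave 12.8° for the tab nut but did not see enough of the far nut to measure it. The scene camera read 9.2° for both, about 3° off the other cameras, which still fits tight.
- **Side nuts:** they were never touched. The back one measured the same as at the start. The front one agreed to about 1° in the scene camera; the top camera could not see it at the end.
- **Clearance:** the arm stayed clear of the shelf as far as I could measure. At hand-in the gripper was open and clear at z = 0.206 m, with about 0.6 N on the wrist, which is noise level.

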